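# Turn the tube rotator until its tube stands cap up

### The job

The tube rotator is switched off with its one tube hanging head down or lying over. With your fingertips push the spokes of its wheel gently, one after another, until the tube points straight up, cap on top, and leave it so. Grip nothing, do not push the tube itself, do not lift or shove the rotator out of its place, and leave the things around it alone.

Things in the scene. Friction and masses are not known exactly. Their poses are not given: they have to be found in the camera images.
- rotator: Tube rotator, loose on four rubber feet (2 to 3 kg; a level push of some 10 N may slide it). Origin: on the worktop right below the centre of the wheel; x axis along the level axle, from the wheel back to the motor housing (roughly away from the robot), z up. The wheel stands upright in the plane x = 0. Grey base plate x = -62 to 103 mm, y = +-75 mm, top at z = 14 mm.
- housing_top (a point): Centre of the top of the white motor housing behind the wheel, 173 mm above the worktop. In the rotator's frame the housing fills x = 31 to 97 mm, y = +-55 mm.
- hub (a point): Centre of the wheel, on the axle, 150 mm above the worktop. x axis along the axle as the rotator's; z axis turns with the wheel and points along the spoke that carries the tube. The wheel has no rim: a hub of 25 mm radius, 20 mm thick along the axle, and five straight aluminium spokes 72 degrees apart.
- spoke_end (a point): Middle of the outer end of the spoke that carries the tube, 100 mm from the axle. All five spokes are alike: 100 mm to the end, 12 mm thick along the axle (6 mm either side of the plane x = 0 of the rotator), 16 mm wide across. Each has on its front an open plastic clip, 23 mm wide, 45 to 63 mm from the axle, reaching forward to x = -25 mm; the outer 37 mm is bare.
- cap_top (a point): Centre of the top of the tube's cap, 128 mm from the axle, 19.5 mm in front of the plane of the spokes; z axis along the tube, out through the cap: straight up when the job is done. The tube (118 mm long, 16 mm thick, cap 22 mm) is fixed in the clip on the front of one spoke, cap outward, from 10 to 128 mm from the axle.
- wheel (a joint): Angle of the wheel, rad: 0 (or any full turn) when the tube points straight up; grows clockwise as seen from the robot, so at pi/2 the tube points to the right. It starts between 1.75 and 4.53 and can turn either way, two turns each way. Stiff bearing (0.15 N m, about 2 N at the end of a spoke): it stays where it is left and does not coast.
- held_tube: The tube on the wheel (see cap_top); origin at its pointed end, 10 mm from the axle.
- tube_rack: Blue see-through rack for tubes, 82x156x62 mm, empty, left of the rotator; a bystander. Origin: centre of its underside.
- amber_bottle: Amber bottle with black cap, 50 mm wide, 108 mm tall, to the right of the rotator; a bystander. Origin: centre of its underside.
- small_beaker: Glass beaker, 48x52x60 mm, to the left of the rotator; a bystander. Origin: centre of its underside.
- forceps: Steel forceps, 14x126x8 mm, lying in front of the rotator; a bystander. Origin: centre of its underside.
- film_box: Cardboard box, 55x115x55 mm, at the right; a bystander. Origin: centre of its underside.
- well_plate: White well plate, 85x128x14 mm, at the front right; a bystander. Origin: centre of its underside.
- marker: Marker pen, 13x138x13 mm, at the front left; a bystander. Origin: centre of its underside.

How it is judged:
By the outcome, as a careful person would: the job done as asked, in the order asked, and still so for the second after the job is handed in, with the robot touching nothing.
It also fails if it takes over 56 s, if anything falls off the work surface, if the arm or the gripper's body presses on something with over 40 N, if the wrist force passes 120 N, or if a joint passes its speed limit or range.

### The arm

A 6-joint arm with a two-finger parallel gripper is mounted at the origin on a cart in front of the work surface, level with it; the furniture and walls round the work are solid. World frame = base frame: x ahead of the robot, y to its left, z up, the work surface at z = 0. Lengths are in mm, angles in rad, forces in N, time in s.
With the tool pointing down it reaches from about 275 to 1000 mm from the base axis. Payload 8.4 kg.
Tool frame: the origin (TCP) lies between the finger pads; the fingertips stand 22 mm ahead of it and the grasp point (between the pads) lies 3 mm ahead of it; z points along the fingers, y is the line along which they close (so a half turn about z gives the same grasp; the last joint's range is limited). The gripper opens to 85 mm and grips with 20 to 120 N. Pads are 22 mm wide; open, the fingers measure 114 mm over their backs; the gripper's body (76 mm by 85 mm) begins 54 mm behind the grasp point. The pads swing forward as they close: fully open they stand 13 mm farther back than shut.
Start: joints at [-1.349, 0.353, 1.633, -0, 1.155, -0.002], TCP at [138.709, -609.416, 253.281] pointing down, gripper open.
Joint ranges: [-2.63, 2.63], [-0.92, 2.1], [0.06, 2.66], [-1.3, 4.44], [0, 2.69], [-3.02, 3.02]. Speed limits (rad/s): [2.22, 2.22, 2.79, 3.14, 3.14, 3.14].

### API

Orientations are given as [roll, pitch, yaw] about the fixed x, y, z axes, in that order (R = Rz(yaw) Ry(pitch) Rx(roll)).
In Python, from rig import r, grab_frame gives the robot as it stands.
- The arm moves only by the shell command python3 -m inch 'ROWS' [FORCE]. ROWS is JSON, a list of rows, each a list of 7 numbers: the turn, a rotation vector about the tool's x, y, z as a fraction of full scale, then the shift along the tool's x, y, z as a fraction of full scale, then the closure, from 0 (fully open) to 1 (shut). In form: [[rx, ry, rz, dx, dy, dz, fingers], ...]. A call has 1 to 8 rows; each row shifts and turns the commanded pose from where the row before left it, along the tool's axes as they then stand; what a row does not reach is not made up. Full scale, the value 1, is 2.5 cm for a shift and pi rad for a turn. A row lasts 1/12 s, in which the tool goes at most 41.7 mm and 7.16 degrees, less where a joint would pass 70% of its speed; a pose out of reach is approached as far as the arm can. A call with a number of a shift or a turn outside -1 to 1 is refused whole. A call with a gripper value outside its range is refused whole. The fingers move at their own pace and stop on an object; FORCE is the grip in N (left out, the last holds). Time passes only in rows, so rows that do not move let the fingers close. It gives the time, the measured TCP pose, the force, the opening and the grip force at its end, in the units of the state.
- r.sense(): the state, without advancing time (a new reading comes with each control period).
- grab_frame(name): name is "side" or "top" or "wrist"; returns a dict with "pixels" (400x640x3 uint8, red, green, blue), "z_map" (400x640 float32, mm along the optical axis (not along the pixel's ray), 0 where there is no reading), "vertical_fov" (degrees; the focal length in pixels is half the picture's height over the tangent of half this angle, whatever the lens; pixels are square), "cx", "cy" (the principal point, pixels), "cam_to_world" (4x4, takes a point from camera to world coordinates). Camera axes: x right, y down, z forward; pixel columns grow to the right and rows downward; lengths in mm; the calibration is good to about 2 mm. The wrist camera is an equidistant fisheye: a pixel r from the principal point sees the ray r / f radians off the axis. A picture is of the moment at which its call begins.
- r.sign_off(): hands the job in; it is judged then, once.
The state is a dict: "clock": time; "qpos": joint angles; "qvel": joint speeds; "joint_efforts": joint torques, N m; "eef_pos": TCP position; "tcp_rot": TCP orientation; "contact_force": force on the tool from outside, world axes, zero at the start; "wrist_torque": the same for the moment, N m; "opening": opening from 0.0 (shut) to 1.0 (fully open); "grasp_force": force on a finger pad.
Only numpy, scipy, OpenCV 4.12 (cv2) and the standard library are available. Lean on these libraries where they do the work, as an engineer would, in place of code of your own. Each camera call takes 0.05 s, during which the arm holds its last target. There are 200 camera calls.

## Working session

There is one attempt and no reset: what is moved stays moved. The work goes in short steps, Python scripts to look and compute and a shell command to move; the robot and the scene stay as the last step left them, time stands still between calls to the robot, and variables do not carry over. Pictures are saved under pics/ and viewed, at most 10 in all, crops included, and the job is handed in when it is done.

```bash
mkdir -p pics; ls; python3 - <<'E'
from rig import r, grab_frame
import cv2,numpy as np
for n in ("side","top"):
    f=grab_frame(n); np.savez("/tmp/"+n,**f)
    cv2.imwrite(f"pics/{n}0.png",f["pixels"][:,:,::-1]); print(n,f["vertical_fov"],f["cx"],f["cy"],np.round(f["cam_to_world"],3).tolist())
print(r.sense())
E
```

```text
pics
side 45.23948018618137 311.6208158502287 197.89995207169287 [[-0.989, -0.045, 0.143, 238.576], [-0.149, 0.406, -0.902, 1356.453], [-0.017, -0.913, -0.408, 800.358], [0.0, 0.0, 0.0, 1.0]]
top 51.921753816111284 309.8160657923663 197.00436692666415 [[-0.024, -0.986, 0.163, 288.084], [-1.0, 0.025, 0.007, -4.777], [-0.011, -0.163, -0.987, 1389.602], [0.0, 0.0, 0.0, 1.0]]
{'clock': 0.1, 'qpos': array([-1.34941732e+00,  3.53587278e-01,  1.63407349e+00,  9.18464251e-06,
        1.15519388e+00, -2.40352129e-03]), 'qvel': array([-0.00070365, -0.00132017, -0.00146304,  0.00036149,  0.00022579,
        0.00075449]), 'joint_efforts': array([-1.57304721e-04, -6.06356335e+01, -3.42820930e+01,  7.34398782e-05,
        4.01540179e-03, -3.66912593e-05]), 'eef_pos': array([ 138.61090252, -609.01914072,  252.62562337]), 'tcp_rot': array([-3.14033068e+00, -1.14313005e-05,  2.23778806e-01]), 'contact_force': array([-0.05162544, -0.54551341, -0.48465015]), 'wrist_torque': array([-0.00222173,  0.01635637, -0.05737456]), 'grasp_force': 0.0, 'opening': 0.9982756120017563}
```

View pics/side0.png

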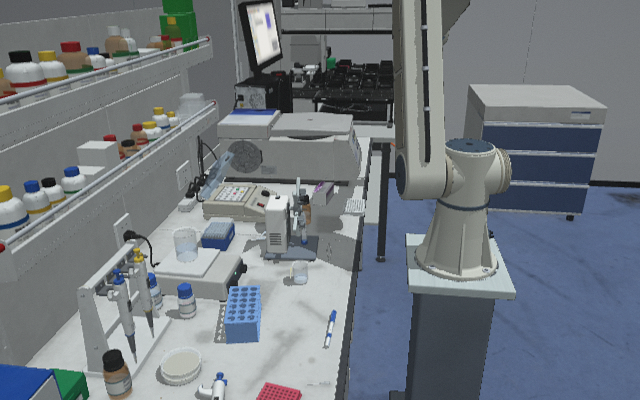

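View pics/top0.png

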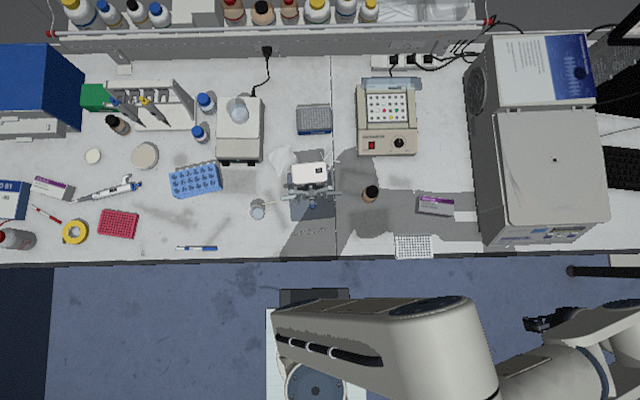

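The side view shows the rotator at about (288,225) and the top view at about (310,180). The beaker is at (258,210) and the bottle at (371,193), both in the top view. Next I'll enlarge the rotator and measure it.

```bash
cat > h.py <<'E'
import numpy as np,cv2
def cloud(f):
    H,W=f["z_map"].shape; F=H/2/np.tan(np.radians(float(f["vertical_fov"]))/2)
    v,u=np.mgrid[:H,:W]; z=f["z_map"]
    p=np.stack([(u-f["cx"])*z/F,(v-f["cy"])*z/F,z,np.ones_like(z)],-1)
    return (p@np.array(f["cam_to_world"]).T)[...,:3]
E
python3 - <<'E'
from h import *
a=[]
for n,(u,v) in dict(side=(290,220),top=(310,180)).items():
    f=np.load(f"/tmp/{n}.npz"); c=f["pixels"][v-50:v+50,u-50:u+50]
    a.append(cv2.resize(c[:,:,::-1],(400,400),interpolation=cv2.INTER_CUBIC))
    P=cloud(f); m=f["z_map"]>0
    hsv=cv2.cvtColor(f["pixels"],cv2.COLOR_RGB2HSV)
    box=(P[...,0]>380)&(P[...,0]<800)&(abs(P[...,1]-0)<200)&m
    t=box&(P[...,2]>165)&(P[...,2]<182)
    if n=="top":
        t[:,:280]=0
        pts=P[t&(f["pixels"].min(-1)>150)]; print(len(pts),pts.mean(0),pts.min(0),pts.max(0)); print(cv2.minAreaRect(pts[:,:2].astype(np.float32)))
        b=box&(P[...,2]>8)&(P[...,2]<20); q=P[b]; print("base",len(q),cv2.minAreaRect(q[:,:2].astype(np.float32)))
    w=box&(P[...,2]>30)&(P[...,0]<640)
    for i in range(v-40,v+45,4):
        s=" ".join("%d,%d,%d"%tuple(P[i,j]) if w[i,j] else "." for j in range(u-30,u+32,5)); print(i,s)
cv2.imwrite("pics/crop.png",np.hstack(a))
E
```

```text
180 . . . . . . . . . . . . .
184 . . . . . . . . . . . . .
188 . . . . . . . . 494,-24,208 . . . .
192 . . . . . . . 493,63,232 493,-17,198 481,-38,189 . . .
196 . . 595,-31,172 578,-31,173 563,-38,171 546,-35,173 . 494,59,217 486,21,201 507,-187,108 . . .
200 . . 587,3,174 571,0,174 554,3,176 541,-9,171 . 498,43,197 524,-178,96 505,-174,98 . . .
204 . . 581,29,172 565,26,172 548,30,175 534,25,173 . 501,28,176 483,40,182 505,-174,83 . . .
208 . 591,55,170 575,54,171 558,57,173 543,57,174 529,48,170 523,4,150 502,26,161 490,7,153 504,-165,71 490,-189,61 . .
212 . 590,62,160 574,62,161 557,64,163 543,57,160 529,50,158 . 502,27,148 491,2,137 506,-176,50 491,-191,44 . .
216 . 591,61,146 575,60,146 559,61,148 544,57,147 530,51,145 . 501,38,140 483,50,147 477,-4,120 . . .
220 . 592,57,130 576,61,133 560,59,133 544,60,134 530,50,130 . 497,59,137 494,-8,103 475,5,111 . . .
224 . 595,50,112 576,61,119 560,62,121 545,57,119 532,47,115 . 494,74,131 483,51,120 476,3,95 . . .
228 . . 577,61,105 562,56,103 545,60,106 531,50,102 533,-32,59 491,91,126 . 477,0,79 . . .
232 . . 577,63,92 563,55,88 54
[... 1551 characters left out ...]
531,-13,155 534,-28,136 536,-44,125 . . .
188 . . . 529,50,111 528,34,111 529,18,105 519,2,153 531,-13,88 532,-29,80 505,-41,225 503,-55,236 . .
192 . . 495,59,232 496,45,221 499,31,200 501,17,187 503,2,175 501,-12,187 498,-26,199 507,-43,148 507,-58,142 509,-74,134 509,-90,127
196 . 501,80,130 499,65,134 490,47,187 490,32,188 493,18,165 491,2,175 491,-12,171 485,-26,207 486,-41,196 496,-58,137 . .
200 . 489,81,121 . 485,49,146 . 477,17,189 488,3,120 . . 486,-43,122 482,-57,147 . .
204 . . . 472,49,145 . . 475,3,117 477,-11,101 . . . . .
208 . . . . . . 474,4,32 . . . . . .
212 . . . . . . . . . . . . .
216 . . . . . . . . . . . . .
220 . . . . . . . . . . . . .
224 . . . . . . . . . . . . .
```

View pics/crop.png

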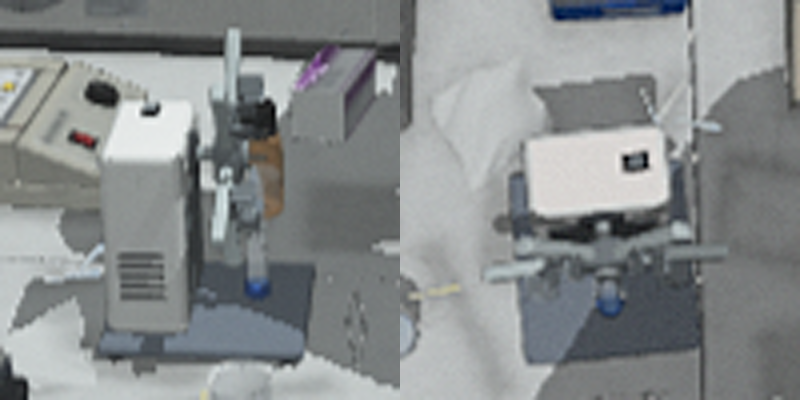

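The blue cap is at the bottom of the crop, with the tube hanging almost straight down, so the wheel is near pi. The housing centre gives the hub at about (501, 3) with a yaw of about 0.07. The spokes sit at about ±36° and ±108°. I'll shut the fingers and travel above the wheel.

```bash
python3 -m inch '[[0,0,0.025,0,0,-0.96,1],[0,0,0.024,0,0,-0.96,1],[0,0,0,0,0,-0.96,1],[0,0,0,0.7,-1,0,1],[0,0,0,0.7,-1,0,1],[0,0,0,0.7,-1,0,1],[0,0,0,0.7,-1,0,1],[0,0,0,0.7,-1,0,1]]' 20
python3 -m inch '[[0,0,0,0.7,-1,0,1],[0,0,0,0.7,-1,0,1],[0,0,0,0.7,-1,0,1],[0,0,0,0.7,-1,0,1],[0,0,0,0.7,-1,0,1],[0,0,0,0.7,-1,0,1],[0,0,0,0.7,-1,0,1],[0,0,0,0.7,-1,0,1]]'
python3 -m inch '[[0,0,0,0.7,-1,0,1],[0,0,0,0.7,-1,0,1],[0,0,0,0.7,-1,0,1],[0,0,0,0.7,-1,0,1],[0,0,0,0.7,-1,0,1],[0,0,0,0.7,-1,0,1],[0,0,0,0.7,-1,0,1],[0,0,0,0.7,-1,0,1]]'
```

```text
clock: 0.77
eef_pos: [217.6, -477.1, 324.9]
tcp_rot: [-3.141, 0.0, 0.069]
contact_force: [0.6, -0.5, -0.9]
opening: 0.003
grasp_force: 0.0
clock: 1.43
eef_pos: [343.2, -267.9, 325.1]
tcp_rot: [-3.141, 0.0, 0.07]
contact_force: [0.4, -0.7, 0.2]
opening: 0.001
grasp_force: 0.0
clock: 2.1
eef_pos: [469.0, -58.5, 325.1]
tcp_rot: [-3.142, 0.0, 0.07]
contact_force: [0.6, -0.4, -0.1]
opening: 0.0
grasp_force: 0.0
```

```bash
python3 -m inch '[[0,0,0,0.72,-0.97,0,1],[0,0,0,0.72,-0.97,0,1],[0,0,0,0,0,0,1],[0,0,0,0,0,0,1]]'
python3 - <<'E'
from rig import r, grab_frame
from h import *
f=grab_frame("wrist"); np.savez("/tmp/wrist",**f); a=f["pixels"][:,:,::-1]
s=grab_frame("side"); c=cv2.resize(s["pixels"][150:270,220:370,::-1],(500,400),interpolation=cv2.INTER_CUBIC)
cv2.imwrite("pics/w1.png",np.hstack([cv2.resize(a,(300,188)),np.zeros((188,0,3),np.uint8)])) 
cv2.imwrite("pics/w2.png",np.hstack([cv2.resize(a[:, 120:520],(300,300)),cv2.resize(c,(500,300))]))
print(np.round(f["cam_to_world"],2).tolist(),f["vertical_fov"],f["cx"],f["cy"])
# equidistant cloud
H,W=400,640;F=200/np.tan(np.radians(f["vertical_fov"])/2);v,u=np.mgrid[:H,:W];x=(u-f["cx"])/F;y=(v-f["cy"])/F;t=np.hypot(x,y)+1e-9
z=f["z_map"];k=np.tan(np.minimum(t,1.5))/t*z
P=(np.stack([x*k,y*k,z,np.ones_like(z)],-1)@np.array(f["cam_to_world"]).T)[...,:3]
o=np.array([501,2.6,150]);c,sn=np.cos(.07),np.sin(.07)
d=P-o;X=d[...,0]*c+d[...,1]*sn;Y=-(-d[...,0]*sn+d[...,1]*c);Z=d[...,2]
m=(z>0)&(abs(X)<9)&(np.hypot(Y,Z)>66)&(np.hypot(Y,Z)<101)
th=np.degrees(np.arctan2(Y,Z))[m];print(np.histogram(th,np.arange(-180,181,6)))
t=(z>0)&(abs(P[...,2]-173)<6)&(P[...,0]>515)&(P[...,0]<610)&(abs(P[...,1])<75)&(f["pixels"].min(-1)>120)
print(t.sum(),cv2.minAreaRect(P[t][:,:2].astype(np.float32)))
for lo,hi in((15,55),(-55,-15)):
  q=m&(np.degrees(np.arctan2(Y,Z))>lo)&(np.degrees(np.arctan2(Y,Z))<hi)
  if q.any(): print(lo,q.sum(),np.median(X[q]),X[q].min(),X[q].max(),np.median(np.degrees(np.arctan2(Y,Z))[q]))
E
```

```text
clock: 2.43
eef_pos: [501.4, -8.0, 324.8]
tcp_rot: [-3.142, 0.001, 0.072]
contact_force: [-1.7, -0.6, -0.4]
opening: -0.001
grasp_force: 0.0
[[0.07, -0.96, -0.28, 571.0], [-1.0, -0.07, -0.02, -3.58], [0.0, 0.28, -0.96, 446.08], [0.0, 0.0, 0.0, 1.0]] 65.70646984690485 317.35679302921113 196.60717741965203
(array([  0,   0,   0,   0,   0,   0,   0,   0,   0,   0,   0,  20, 254,
        10,   0,   0,   0,   0,   0,   0,   0,   0,   0,  82, 331, 344,
         0,   0,   0,   0,   0,   0,   0,   0,  16, 531,  93,   0,   0,
         0,   0,   0,   0,   0,   0,   1, 298,  66,  12,   0,   0,   0,
         0,   0,   0,   0,   0,   0,  13,   5]), array([-180, -174, -168, -162, -156, -150, -144, -138, -132, -126, -120,
       -114, -108, -102,  -96,  -90,  -84,  -78,  -72,  -66,  -60,  -54,
        -48,  -42,  -36,  -30,  -24,  -18,  -12,   -6,    0,    6,   12,
         18,   24,   30,   36,   42,   48,   54,   60,   66,   72,   78,
         84,   90,   96,  102,  108,  114,  120,  126,  132,  138,  144,
        150,  156,  162,  168,  174,  180]))
8049 ((566.281494140625, 4.124504089355469), (64.15326690673828, 109.32908630371094), 4.27379035949707)
15 640 3.8849757035847783 -7.6317243009350015 7.550409532290915 31.837450799285424
-55 757 2.704966743564672 -5.23866552300707 7.061511100978835 -30.209935239816012
```

View pics/w2.png

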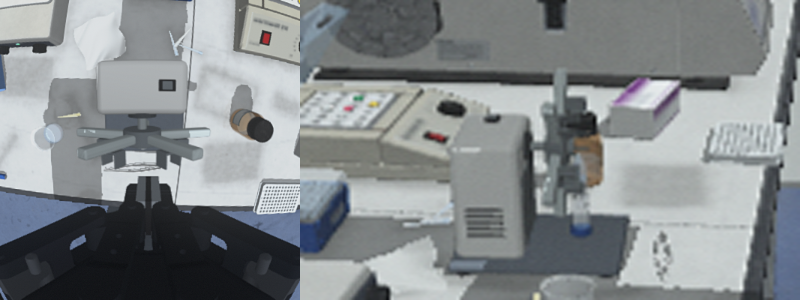

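The wrist view shows the spokes symmetric and the fingers centred above the wheel, with the hub at about (502, 0). I'll lower the tips between the two upper spokes and push the right one clockwise.

```bash
python3 -m inch '[[0,0,0,0,0,0.8,1],[0,0,0,0,0,0.8,1],[0,0,0,0,0,0.8,1],[0,0,0,0,0,0.8,1],[0,0,0,0,0.2,0,1],[0,0,0,0,0.2,0,1],[0,0,0,0,0.2,0,1],[0,0,0,0,0.2,0,1]]'
python3 -m inch '[[0,0,0,0,0.155,0.09,1],[0,0,0,0,0.155,0.09,1],[0,0,0,0,0.155,0.09,1],[0,0,0,0,0.155,0.09,1],[0,0,0,0,0.15,0.12,1],[0,0,0,0,0.15,0.12,1],[0,0,0,0,0.15,0.12,1],[0,0,0,0,0.15,0.12,1]]'
cat > ang.py <<'E'
from rig import r, grab_frame
from h import *
import sys
f=grab_frame("wrist");g=grab_frame("top")
H,W=400,640;F=200/np.tan(np.radians(f["vertical_fov"])/2);v,u=np.mgrid[:H,:W];x=(u-f["cx"])/F;y=(v-f["cy"])/F;t=np.hypot(x,y)+1e-9
z=f["z_map"];k=np.tan(np.minimum(t,1.5))/t*z
P=(np.stack([x*k,y*k,z,np.ones_like(z)],-1)@np.array(f["cam_to_world"]).T)[...,:3]
m=(z>0)&(abs(P[...,2]-173)<6)&(P[...,0]>515)&(P[...,0]<610)&(abs(P[...,1])<75)&(f["pixels"].min(-1)>120)
print("housing",m.sum(),cv2.minAreaRect(P[m][:,:2].astype(np.float32)))
c,s=np.cos(.073),np.sin(.073);e=r.sense();tc=e["eef_pos"]-[502,0,150]
print("tcp X,Yright,Z:",np.round([tc[0]*c+tc[1]*s,-(-tc[0]*s+tc[1]*c),tc[2]],1))
for n,Q,zz,lim in(("wrist",P,z,9),("top",cloud(g),g["z_map"],14)):
    d=Q-[502,0,150];X=d[...,0]*c+d[...,1]*s;Y=-(-d[...,0]*s+d[...,1]*c);Z=d[...,2];R=np.hypot(Y,Z)
    m=(zz>0)&(abs(X)<lim)&(R>72)&(R<98)
    h,_=np.histogram(np.degrees(np.arctan2(Y,Z))[m],np.arange(-180,181,6))
    print(n,{int(-177+6*i):int(q) for i,q in enumerate(h) if q>3})
    hs=cv2.cvtColor((f if n=="wrist" else g)["pixels"],cv2.COLOR_RGB2HSV)
    b=(zz>0)&(X<-5)&(X>-36)&(R>70)&(R<140)&(hs[...,0]>105)&(hs[...,0]<125)&(hs[...,1]>150)
    if b.sum()>5: print("cap",b.sum(),np.degrees(np.arctan2(Y[b].mean(),Z[b].mean())))
E
python3 ang.py
```

```text
clock: 3.2
eef_pos: [503.3, -30.2, 246.8]
tcp_rot: [3.141, -0.002, 0.069]
contact_force: [-0.0, 1.3, 0.3]
opening: 0.001
grasp_force: 0.0
clock: 3.87
eef_pos: [504.3, -59.6, 223.7]
tcp_rot: [-3.141, 0.001, 0.07]
contact_force: [0.5, 2.0, 0.2]
opening: 0.001
grasp_force: 1.0
housing 17032 ((565.6986083984375, 3.802154541015625), (65.4675521850586, 108.97791290283203), 4.013542175292969)
tcp X,Yright,Z: [-2.2 60.  73.4]
wrist {-153: 12, -87: 81, -81: 432, -21: 16, -15: 382, -9: 1070, 27: 6, 33: 240, 39: 294, 45: 224, 51: 411, 57: 323, 63: 36, 123: 341, 129: 76, 135: 4}
top {-153: 11, -81: 30, -15: 5, 123: 5, 129: 8}
cap 9 -154.42579205689373
```

It works: the wheel has turned about 25° with 2 N, and the housing hasn't moved. Continuing this push, then lifting over to the next spoke.

```bash
python3 -m inch '[[0,0,0,0,0.107,0.127,1],[0,0,0,0,0.107,0.127,1],[0,0,0,0,0.107,0.127,1],[0,0,0,0,0.107,0.127,1],[0,0,0,0,0.06,0.117,1],[0,0,0,0,0.06,0.117,1],[0,0,0,0,0.06,0.117,1],[0,0,0,0,0.06,0.117,1]]'
python3 ang.py
python3 -m inch '[[0,0,0,0,0.2,-0.3,1],[0,0,0,0,0.2,-0.8,1],[0,0,0,0,0.2,-1,1],[0,0,0,0,0,-1,1],[0,0,0,0,0,-1,1],[0,0,0,0,0,-1,1]]'
python3 ang.py
```

```text
clock: 4.63
eef_pos: [505.9, -76.3, 199.6]
tcp_rot: [3.142, -0.0, 0.07]
contact_force: [0.0, 1.4, 1.7]
opening: -0.002
grasp_force: 0.9
housing 19763 ((566.4420776367188, 3.468982696533203), (64.78630828857422, 109.0985107421875), 4.615504741668701)
tcp X,Yright,Z: [-1.8 76.6 49.4]
wrist {-141: 10, -135: 100, -69: 94, -63: 661, -57: 31, -3: 9, 3: 606, 9: 1102, 27: 184, 33: 29, 39: 141, 45: 11, 51: 225, 57: 219, 63: 179, 69: 200, 75: 367, 81: 76, 141: 256, 147: 96, 153: 21}
cap 31 -135.71969221974638
top {-135: 4, -69: 7, -63: 30}
cap 10 -134.4901202187673
clock: 5.23
eef_pos: [506.7, -91.7, 329.4]
tcp_rot: [3.141, -0.0, 0.07]
contact_force: [-0.2, 0.4, -0.3]
opening: 0.0
grasp_force: 0.0
housing 6878 ((565.9317016601562, 3.668792724609375), (65.58171844482422, 108.0690689086914), 4.01443338394165)
tcp X,Yright,Z: [  0.2  92.3 182.3]
wrist {-141: 16, -135: 64, -69: 23, -63: 293, -57: 27, 3: 77, 9: 199, 69: 259, 75: 117, 81: 33, 141: 99, 147: 38, 153: 5}
cap 8 -135.83484592218304
top {-69: 9, -63: 27, -57: 4, -3: 4, 3: 12, 69: 18, 75: 19}
cap 11 -134.22290148602258
```

Spoke at ~8° is next, and the tube is at about -136°.

```bash
python3 -m inch '[[0,0,0,0,-0.96,0,1],[0,0,0,0,-0.96,0,1],[0,0,0,0,-0.96,0,1],[0,0,0,0,-0.96,0,1],[0,0,0,0,-0.96,0,1],[0,0,0,0,0,0,1],[0,0,0,0,0,0.8,1],[0,0,0,0,0,0.8,1]]'
python3 -m inch '[[0,0,0,0,0,0.8,1],[0,0,0,0,0,0.8,1],[0,0,0,0,0,0,1],[0,0,0,0,0.22,0,1],[0,0,0,0,0.22,0,1],[0,0,0,0,0.22,0,1]]'
python3 -m inch '[[0,0,0,0,0.22,0,1],[0,0,0,0,0.22,0,1],[0,0,0,0,0.22,0,1],[0,0,0,0,0.18,0.06,1],[0,0,0,0,0.18,0.06,1],[0,0,0,0,0.18,0.06,1],[0,0,0,0,0.18,0.06,1],[0,0,0,0,0.18,0.06,1]]'
python3 ang.py
```

```text
clock: 6.0
eef_pos: [499.2, 28.4, 287.8]
tcp_rot: [3.141, -0.003, 0.071]
contact_force: [0.5, -0.5, -0.1]
opening: -0.003
grasp_force: 0.0
clock: 6.5
eef_pos: [500.5, 11.4, 248.7]
tcp_rot: [3.142, -0.002, 0.07]
contact_force: [-0.4, 1.9, -1.0]
opening: 0.0
grasp_force: 0.9
clock: 7.17
eef_pos: [502.5, -27.1, 239.6]
tcp_rot: [-3.141, -0.0, 0.07]
contact_force: [0.4, 2.7, -0.8]
opening: -0.001
grasp_force: 1.0
housing 15926 ((566.2771606445312, 3.3922958374023438), (64.42411041259766, 107.82366943359375), 4.303577423095703)
tcp X,Yright,Z: [-1.8 27.4 89.4]
wrist {-111: 55, -105: 291, -39: 236, -33: 935, 9: 188, 15: 143, 21: 108, 27: 540, 33: 377, 39: 41, 99: 459, 105: 68, 171: 43, 177: 16}
cap 121 -107.4337304978035
top {-111: 4, -105: 22, 99: 24, 105: 7}
cap 14 -106.46110763213761
```

```bash
python3 -m inch '[[0,0,0,0,0.17,0.05,1],[0,0,0,0,0.165,0.06,1],[0,0,0,0,0.16,0.07,1],[0,0,0,0,0.16,0.08,1],[0,0,0,0,0.155,0.08,1],[0,0,0,0,0.15,0.09,1],[0,0,0,0,0.15,0.09,1],[0,0,0,0,0.15,0.1,1]]'
python3 -m inch '[[0,0,0,0,0.107,0.127,1],[0,0,0,0,0.107,0.127,1],[0,0,0,0,0.107,0.127,1],[0,0,0,0,0.107,0.127,1],[0,0,0,0,0.06,0.117,1],[0,0,0,0,0.06,0.117,1],[0,0,0,0,0.06,0.117,1],[0,0,0,0,0.06,0.117,1]]'
python3 ang.py
python3 -m inch '[[0,0,0,0,0.2,-0.3,1],[0,0,0,0,0.2,-0.8,1],[0,0,0,0,0.2,-1,1],[0,0,0,0,0,-1,1],[0,0,0,0,0,-1,1],[0,0,0,0,0,-1,1],[0,0,0,0,0,-0.5,1],[0,0,0,0,0,0,1]]'
python3 - <<'E'
import subprocess
exec(open('ang.py').read())
cv2.imwrite("pics/m3.png",cv2.resize(f["pixels"][60:300,160:480,::-1],(640,480)))
E
```

```text
clock: 7.93
eef_pos: [504.7, -58.7, 224.2]
tcp_rot: [3.142, -0.0, 0.07]
contact_force: [-0.3, 1.9, 1.1]
opening: -0.001
grasp_force: 1.0
clock: 8.6
eef_pos: [505.8, -75.0, 199.7]
tcp_rot: [3.142, -0.0, 0.07]
contact_force: [0.9, 2.1, 1.3]
opening: -0.0
grasp_force: 0.9
housing 19916 ((566.4484252929688, 3.275440216064453), (64.97566223144531, 109.27827453613281), 4.773899555206299)
tcp X,Yright,Z: [-1.8 75.2 49.5]
wrist {-141: 14, -135: 91, -69: 104, -63: 667, -57: 18, -3: 13, 3: 645, 9: 1056, 21: 8, 27: 218, 33: 47, 39: 136, 45: 30, 51: 242, 57: 228, 63: 190, 69: 257, 75: 342, 81: 69, 141: 253, 147: 95, 153: 15}
cap 400 -63.57613367080607
top {-69: 7, -63: 29}
cap 24 -63.5724877079101
clock: 9.37
eef_pos: [508.2, -90.6, 344.0]
tcp_rot: [3.14, -0.006, 0.07]
contact_force: [1.2, 0.5, 0.5]
opening: 0.001
grasp_force: 0.0
housing 6304 ((565.8414306640625, 3.488994598388672), (65.7649917602539, 108.50948333740234), 4.5694427490234375)
tcp X,Yright,Z: [ -1.8  90.3 190.4]
wrist {-141: 14, -135: 65, -69: 22, -63: 290, -57: 7, 3: 70, 9: 155, 69: 264, 75: 105, 81: 17, 141: 103, 147: 28, 153: 6}
cap 146 -62.73502218763573
top {-69: 8, -63: 29, -57: 5, -3: 4, 3: 10, 9: 4, 69: 18, 75: 20}
cap 23 -63.15722256401982
```

View pics/m3.png

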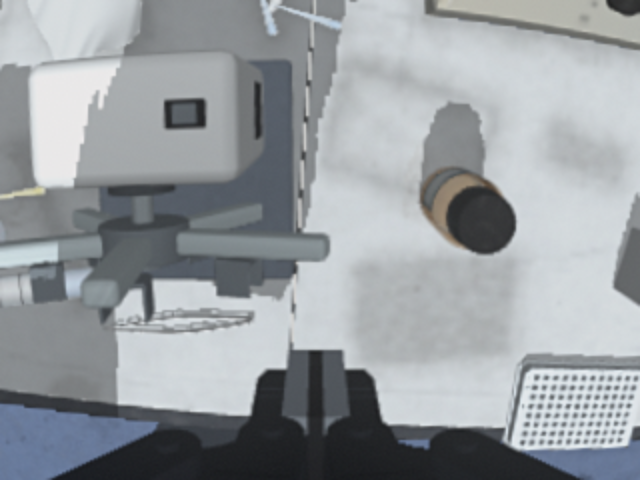

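The view shows the wheel with the tube at the left (about -64°), and the tube-free spoke near 7° is next. Third push: to about 60°, then measure.

```bash
python3 -m inch '[[0,0,0,0,-0.95,0,1],[0,0,0,0,-0.95,0,1],[0,0,0,0,-0.95,0,1],[0,0,0,0,-0.95,0,1],[0,0,0,0,-0.95,0,1],[0,0,0,0,0,0,1],[0,0,0,0,0,0.88,1],[0,0,0,0,0,0.88,1]]'
python3 -m inch '[[0,0,0,0,0,0.8,1],[0,0,0,0,0,0.8,1],[0,0,0,0,0,0,1],[0,0,0,0,0.22,0,1],[0,0,0,0,0.22,0,1],[0,0,0,0,0.22,0,1]]'
python3 -m inch '[[0,0,0,0,0.22,0,1],[0,0,0,0,0.22,0,1],[0,0,0,0,0.22,0,1],[0,0,0,0,0.18,0.05,1],[0,0,0,0,0.18,0.05,1],[0,0,0,0,0.18,0.05,1],[0,0,0,0,0.18,0.05,1],[0,0,0,0,0.18,0.05,1]]'
python3 -m inch '[[0,0,0,0,0.17,0.05,1],[0,0,0,0,0.165,0.06,1],[0,0,0,0,0.16,0.07,1],[0,0,0,0,0.16,0.08,1],[0,0,0,0,0.155,0.08,1],[0,0,0,0,0.15,0.09,1],[0,0,0,0,0.15,0.09,1],[0,0,0,0,0.15,0.1,1]]'
python3 ang.py
```

```text
clock: 10.13
eef_pos: [498.7, 28.6, 295.3]
tcp_rot: [3.141, -0.001, 0.071]
contact_force: [-0.2, 0.4, -0.7]
opening: -0.005
grasp_force: 0.0
clock: 10.63
eef_pos: [500.4, 11.5, 257.0]
tcp_rot: [3.142, -0.001, 0.07]
contact_force: [-0.2, 2.5, -1.9]
opening: -0.001
grasp_force: 0.9
clock: 11.3
eef_pos: [502.4, -27.1, 249.5]
tcp_rot: [-3.141, 0.0, 0.07]
contact_force: [0.3, 2.3, -0.1]
opening: -0.001
grasp_force: 0.9
clock: 11.97
eef_pos: [504.7, -58.6, 234.0]
tcp_rot: [3.142, -0.0, 0.07]
contact_force: [-0.1, 1.9, -0.3]
opening: 0.0
grasp_force: 0.9
housing 15529 ((565.7757568359375, 3.3017654418945312), (65.86397552490234, 108.506103515625), 4.092136383056641)
tcp X,Yright,Z: [-1.7 58.9 83.9]
wrist {-93: 56, -87: 386, -27: 5, -21: 287, -15: 978, 27: 30, 33: 170, 39: 43, 45: 229, 51: 325, 57: 36, 117: 359, 123: 73, 129: 5}
cap 1025 -18.078379732469756
top {-93: 4, -87: 30, -21: 9, -15: 7, 117: 8, 123: 7}
cap 38 -19.481549467459875
```

```bash
python3 -m inch '[[0,0,0,0,0.08,0.12,1],[0,0,0,0,0.08,0.12,1],[0,0,0,0,0.075,0.125,1],[0,0,0,0,0.07,0.125,1],[0,0,0,0,0.07,0.13,1],[0,0,0,0,0.07,0.13,1],[0,0,0,0,0,0,1]]'
cat >> ang.py <<'E'
for n,Q,ff in(("wrist",P,f),("top",cloud(g),g)):
    hs=cv2.cvtColor(ff["pixels"],cv2.COLOR_RGB2HSV); d=Q-[502,0,150];X=d[...,0]*c+d[...,1]*s;Y=-(-d[...,0]*s+d[...,1]*c);Z=d[...,2]
    b=(ff["z_map"]>0)&(abs(X+19)<16)&(Z>95)&(Z<140)&(abs(Y)<60)&(hs[...,0]>100)&(hs[...,0]<130)&(hs[...,1]>110)
    top=b&(Z>np.percentile(Z[b],90)-5) if b.any() else b
    if b.sum()>5: print(n,"cap Y mid,mean",np.round([(Y[top].min()+Y[top].max())/2,Y[top].mean(),np.ptp(Y[top]),Z[top].mean()],1),"ang",np.degrees(np.arctan2((Y[top].min()+Y[top].max())/2,126)))
E
python3 ang.py
```

```text
clock: 12.65
eef_pos: [505.2, -69.5, 214.8]
tcp_rot: [-3.141, 0.001, 0.07]
contact_force: [0.4, -1.1, -0.2]
opening: 0.004
grasp_force: 0.0
housing 17772 ((565.8914184570312, 3.47979736328125), (65.40162658691406, 108.58901977539062), 4.539429664611816)
tcp X,Yright,Z: [-2.  69.3 65.1]
wrist {-147: 25, -81: 51, -75: 379, -69: 187, -9: 278, -3: 1128, 3: 204, 39: 133, 45: 280, 51: 202, 57: 127, 63: 455, 69: 145, 129: 121, 135: 233, 141: 36}
cap 1415 -4.587623085390794
top {-81: 5, -75: 26, -69: 10, -9: 6}
cap 21 -7.668410855423608
wrist cap Y mid,mean [ -6.   -9.8  33.1 126.9] ang -2.71180915470353
top cap Y mid,mean [-15.8 -16.6   9.3 126.8] ang -7.161419979013356
```

```bash
python3 -m inch '[[0,0,0,0,0.1,-0.3,1],[0,0,0,0,0.2,-0.8,1],[0,0,0,0,0.2,-1,1],[0,0,0,0,0,-1,1],[0,0,0,0,0,-1,1],[0,0,0,0,0,-1,1],[0,0,0,0,0,0,1],[0,0,0,0,0,0,1]]'
python3 - <<'E'
exec(open('ang.py').read())
a=cv2.resize(f["pixels"][100:260,140:340,::-1],(500,400),interpolation=cv2.INTER_CUBIC)
S=grab_frame("side")
t=cv2.resize(g["pixels"][150:230,280:340,::-1],(300,400),interpolation=cv2.INTER_CUBIC)
cv2.imwrite("pics/m4.png",np.hstack([a,t]))
E
```

```text
clock: 13.42
eef_pos: [506.9, -81.9, 344.8]
tcp_rot: [3.141, -0.003, 0.07]
contact_force: [0.4, 1.3, -0.6]
opening: 0.003
grasp_force: 0.0
housing 6409 ((566.2280883789062, 3.6342735290527344), (64.2433090209961, 108.7088851928711), 3.9849300384521484)
tcp X,Yright,Z: [ -2.2  81.7 192.5]
wrist {-153: 13, -147: 33, -81: 15, -75: 167, -69: 100, -9: 45, -3: 205, 3: 46, 57: 86, 63: 266, 69: 23, 129: 63, 135: 89, 141: 8}
cap 606 -4.479551872127963
top {-81: 5, -75: 25, -69: 9, -3: 6, 57: 14, 63: 24, 69: 4}
cap 37 -5.97224504604148
wrist cap Y mid,mean [-11.6 -10.7  20.1 127.2] ang -5.263589242974224
top cap Y mid,mean [-13.1 -13.1  14.2 127.9] ang -5.932048867430474
```

View pics/m4.png

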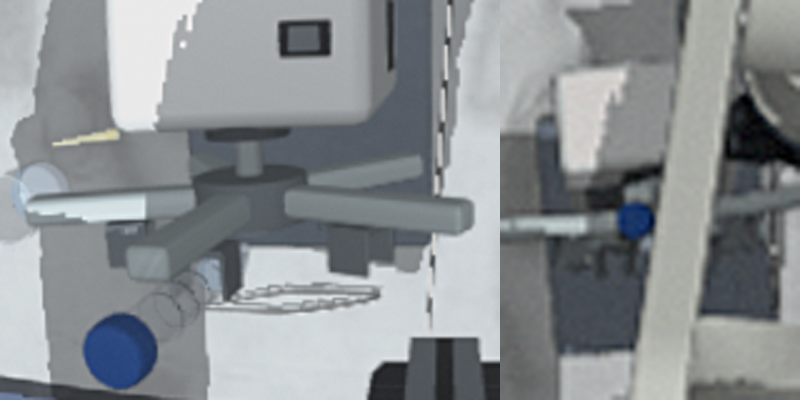

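The tube at about (120,350) leans to the left by about 5.5°. A small final push of about 9 mm, then lift and check.

```bash
python3 -m inch '[[0,0,0,0,-0.36,0.5,1],[0,0,0,0,0,0.98,1],[0,0,0,0,0,0.98,1],[0,0,0,0,0,0.98,1],[0,0,0,0,0,0.98,1],[0,0,0,0,0,0.4,1],[0,0,0,0,0,0,1],[0,0,0,0,0,0,1]]'
python3 -m inch '[[0,0,0,0,0,0.15,1],[0,0,0,0,0,0.15,1],[0,0,0,0,0,0.15,1],[0,0,0,0,0,0.15,1],[0,0,0,0,0,0,1]]'
python3 ang.py
python3 -m inch '[[0,0,0,0,0.1,-0.3,1],[0,0,0,0,0.2,-0.8,1],[0,0,0,0,0.2,-1,1],[0,0,0,0,0,-1,1],[0,0,0,0,0,-1,1],[0,0,0,0,0,-1,1],[0,0,0,0,0,0,1],[0,0,0,0,0,0,1]]'
python3 ang.py
```

```text
clock: 14.23
eef_pos: [505.4, -72.7, 222.2]
tcp_rot: [-3.141, 0.002, 0.07]
contact_force: [0.4, 0.5, 0.9]
opening: -0.002
grasp_force: 0.0
clock: 14.65
eef_pos: [505.7, -72.8, 207.3]
tcp_rot: [3.142, -0.0, 0.07]
contact_force: [0.2, 0.2, 0.8]
opening: 0.002
grasp_force: 0.3
housing 18735 ((565.8759155273438, 3.441905975341797), (65.61894989013672, 108.37682342529297), 4.440230846405029)
tcp X,Yright,Z: [-1.8 72.8 57.4]
wrist {-141: 64, -75: 73, -69: 555, -63: 66, -3: 442, 3: 1262, 9: 31, 21: 4, 27: 7, 33: 59, 39: 11, 45: 174, 51: 193, 57: 127, 63: 127, 69: 435, 75: 107, 135: 218, 141: 141, 147: 24}
cap 1286 0.33420036566174405
top {-69: 29, -63: 8}
wrist cap Y mid,mean [  1.9   0.9  26.3 127. ] ang 0.8811681922126053
top cap Y mid,mean [-10.2 -10.    3.5 127.3] ang -4.637873809723882
clock: 15.42
eef_pos: [507.1, -85.5, 336.9]
tcp_rot: [3.141, -0.003, 0.07]
contact_force: [0.1, 0.3, -0.1]
opening: 0.003
grasp_force: 0.0
housing 6672 ((566.3382568359375, 3.4157447814941406), (64.95648193359375, 107.8538818359375), 4.341493129730225)
tcp X,Yright,Z: [ -2.2  85.3 184.5]
wrist {-147: 12, -141: 51, -75: 23, -69: 254, -63: 43, -3: 73, 3: 216, 9: 8, 63: 201, 69: 167, 75: 17, 135: 105, 141: 46, 147: 7}
cap 671 0.5283329004656135
top {-69: 30, -63: 4, 63: 18, 69: 20}
cap 28 -1.6676289122527572
wrist cap Y mid,mean [ -0.3   0.5  20.  127.9] ang -0.1390179849546954
top cap Y mid,mean [ -4.7  -4.5  14.5 127.8] ang -2.154453847675159
```

```bash
python3 -m inch '[[0,0,0,0,1,-0.4,1],[0,0,0,0,1,0,1],[0,0,0,-0.5,1,0,1],[0,0,0,-0.5,1,0,1],[0,0,0,-0.5,1,0,1],[0,0,0,-0.5,1,0,1],[0,0,0,-0.5,1,0,1],[0,0,0,0,0,0,1]]'
python3 - <<'E'
exec(open('ang.py').read())
Q=cloud(g)
m=(abs(Q[...,2]-173)<6)&(Q[...,0]>515)&(Q[...,0]<610)&(abs(Q[...,1])<62)&(g["pixels"].min(-1)>120)
h=cv2.minAreaRect(Q[m][:,:2].astype(np.float32));print("top housing",h)
S=grab_frame("side")
cv2.imwrite("pics/m5.png",np.hstack([cv2.resize(S["pixels"][170:270,240:340,::-1],(400,400),interpolation=2),cv2.resize(g["pixels"][150:230,270:350,::-1],(400,400),interpolation=2)]))
E
```

```text
clock: 16.18
eef_pos: [454.2, -267.3, 343.5]
tcp_rot: [3.141, 0.003, 0.067]
contact_force: [-0.4, 0.4, -0.1]
opening: 0.001
grasp_force: 0.0
housing 3386 ((565.5628051757812, 2.6411209106445312), (64.91558837890625, 108.62425231933594), 4.505159378051758)
tcp X,Yright,Z: [-65.6 260.5 193.7]
wrist {-69: 14, 3: 194, 9: 20, 63: 99, 69: 64, 135: 93, 141: 54}
cap 288 1.3978951485835294
top {-69: 31, 63: 15, 69: 21}
cap 37 -0.9275820541867549
wrist cap Y mid,mean [1.000e-01 2.200e+00 2.220e+01 1.273e+02] ang 0.03934335314262862
top cap Y mid,mean [ -3.4  -2.8  17.2 127.8] ang -1.5326634659607117
top housing ((564.623046875, 5.462226867675781), (63.3231201171875, 106.904052734375), 3.585425615310669)
```

View pics/m5.png

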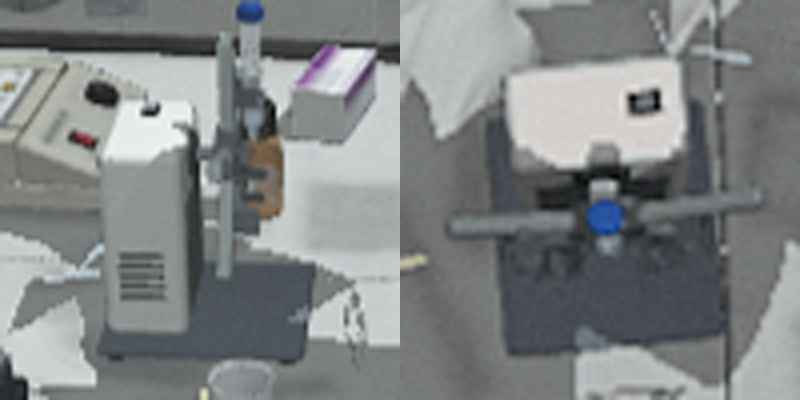

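The side and top views show the cap at the top of the wheel, with the blue cap at (250,10) and (605,217). Both cameras put it within about 1° of vertical. The rotator hasn't moved and the arm is clear.

```bash
python3 -c "
from rig import r
print(r.sign_off())"
```

```text
the job is handed in; nothing more can be done
None
```

The tube now points straight up, cap on top, within about 1° by the cameras; I pushed only bare spokes, the rotator stayed in place, and the job is handed in (16 s).

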